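# Seat a brake caliper in its service nest

### The job

Get the disc brake caliper ready for service: pick up the one standing on the bare bench in front of you and lower it into the pocket of the blue holding fixture, with its silver hose fitting lying in the slot of the pocket's end wall. It must end fully down, flat and square on the pocket floor, and be let go; do not drop it in, and leave the other things on the bench where they are.

Things in the scene. Friction and masses are not known exactly. Their poses are not given: they have to be found in the camera images.
- caliper_center (a point): Centre (half-way up) of the loose black brake caliper with silver side caps, upright on its flat 26 x 46 mm underside. z up. 30 mm along its x (grasp width), 46 mm along y, 36 mm high, 0.11 kg. Upper block to grip: 30 mm in x, y -6 to +14, z +6 to +18 mm from here; the round caps below it (down to z -7) are no wider. Hose fitting on its -y end.
- caliper_hose (a point): Tip of the caliper's silver hose fitting, an 8 mm round stub on the caliper's -y end; in the caliper's frame it is at x +4, y -30, z +2 mm from caliper_center (20 mm above the underside; it reaches 4 mm beyond this point).
- fixture: Holding fixture, fixed to the bench, placed anew each time: aluminium plate 120 (x) x 124 (y) x 8 mm with a blue nest 60 x 76 mm on it. Origin under the middle, z up. Nest walls are 13 mm thick; side walls (+x, -x) rise 14 mm above the pocket floor, end walls (+y, -y) 22 mm.
- pocket_floor (a point): Middle of the pocket's floor, 10 mm above the bench, axes of the fixture. The pocket is 34 mm along x, 50 mm along y (2 mm clearance each side of the caliper), with a 3 mm 45-degree lead-in round its mouth.
- pocket_seat (a point): Where caliper_center lies once seated: 18 mm above the middle of the pocket floor, axes of the fixture. The caliper seats only with its axes along those of the fixture (same directions), hose fitting to -y.
- hose_slot (a point): Middle of the bottom of the slot for the hose fitting, in the fixture's -y end wall, 12 mm above the pocket floor: slot 16 mm wide (x -4 to +12 mm of the pocket's middle), open upward.
- needle_pliers: Red-handled needle pliers, 161 x 57 x 14 mm, lying flat at the back; origin under the middle.
- bb_cup: Black bottom bracket cup, 47 mm diameter, 24 mm high, bystander on the right; origin under its centre.
- syringe: Clear bleed syringe, 150 x 29 x 29 mm, lying on the left; origin under its middle.
There are look-alikes about, which are no part of the job. Leave any yellow look-alike of the part that bears caliper_center alone.

How it is judged:
By the outcome, as a careful person would: the job done as asked, in the order asked, and still so for the second after the job is handed in, with the robot touching nothing.
It also fails if it takes over 38 s, if anything falls off the work surface, if the arm or the gripper's body presses on something with over 40 N, if the wrist force passes 120 N, or if a joint passes its speed limit or range.

### The arm

A 6-joint arm with a two-finger parallel gripper is mounted at the origin on a cart in front of the work surface, level with it; the furniture and walls round the work are solid. World frame = base frame: x ahead of the robot, y to its left, z up, the work surface at z = 0. Lengths are in mm, angles in rad, forces in N, time in s.
With the tool pointing down it reaches from about 350 to 775 mm from the base axis. Payload 7.3 kg.
Tool frame: the origin (TCP) lies at the very end of the fingers, on their centre line; the grasp point (between the pads) lies 19 mm behind it; z points along the fingers, y is the line along which they close (so a half turn about z gives the same grasp; the last joint's range is limited). The gripper opens to 92 mm and grips with 3 to 60 N. Pads are 19 mm wide; open, the fingers measure 130 mm over their backs; the gripper's body (75 mm by 190 mm) begins 47 mm behind the grasp point.
Start: joints at [1.184, 0.342, 1.524, -0, 1.275, -0.146], TCP at [125.186, 509.876, 226.741] pointing down, gripper open.
Joint ranges: [-2.53, 2.53], [-0.77, 2.02], [0.04, 2.7], [-1, 4.14], [0.28, 2.66], [-3.11, 3.11]. Speed limits (rad/s): [2.57, 2.57, 3.14, 3.14, 3.14, 3.14].

### API

Orientations are given as [roll, pitch, yaw] about the fixed x, y, z axes, in that order (R = Rz(yaw) Ry(pitch) Rx(roll)).
In Python, from plant import * gives the robot as it stands.
- The arm moves only by the tool arm_command, never from a script. Its arguments are lists of equal length, an entry for each row: "gripper": the finger opening in mm, from 0 to 91.8; "dp": the shift along the tool's x, y, z in units of 25 mm (1.0 is 25 mm), a list of three; "twist": the turn about the tool's z in units of 5 degrees (1.0 is 5 degrees). A call has exactly 5 rows; each row shifts and turns the commanded pose from where the row before left it, along the tool's axes as they then stand; what a row does not reach is not made up. A row lasts 1/8 s, in which the tool goes at most 62.5 mm and 10.7 degrees, less where a joint would pass 70% of its speed; a pose out of reach is approached as far as the arm can. A call is refused whole if a number of a shift passes 1 or a number of a turn 1, either way. A call with a gripper value outside its range is refused whole. The fingers move at their own pace and stop on an object; the grip force is fixed at half the most. Time passes only in rows, so rows that do not move let the fingers close, or fill a call up. It gives the time, the measured TCP pose, the force, the opening and the grip force at its end, in the units of the state.
- get_obs(): the state, without advancing time (a new reading comes with each control period).
- capture(name): name is "scene" or "top" or "wrist"; returns the picture (400x640x3 uint8, red, green, blue); there is no depth.
- get_calibration(name): a dict with "mtx" (3x3 intrinsics, pixels), "position" and "attitude" of the camera in the world; the wrist camera has in their place "mount" (4x4, takes a point from camera to tool coordinates, whose origin is the TCP and whose axes are the flange's). Camera axes: x right, y down, z forward; pixel columns grow to the right and rows downward; lengths in mm; the calibration is good to about 2 mm. The wrist camera is an equidistant fisheye: a pixel r from the principal point sees the ray r / f radians off the axis. A picture is of the moment at which its call begins: read the wrist's pose just before it. get_calibration takes no time and is no camera call.
- close_job(): hands the job in; it is judged then, once.
The state is a dict: "time": time; "joint_positions": joint angles; "dq": joint speeds; "tau": joint torques, N m; "tool_pos": TCP position; "tcp_rot": TCP orientation; "contact_force": force on the tool from outside, world axes, zero at the start; "moment": the same for the moment, N m; "grip_width": finger opening in mm; "finger_force": force on a finger pad.
Only numpy, scipy, OpenCV 4.12 (cv2) and the standard library are available. Lean on these libraries where they do the work, as an engineer would, in place of code of your own. Each camera call takes 0.05 s, during which the arm holds its last target. There are 200 camera calls.

## Working session

There is one attempt and no reset: what is moved stays moved. The work goes in short steps, Python scripts to look and compute and a tool call to move; the robot and the scene stay as the last step left them, time stands still between calls to the robot, and variables do not carry over. Pictures are saved under pics/ and viewed, at most 10 in all, crops included, and the job is handed in when it is done.

Besides the shell and the picture viewer there is one more tool, called after "Emit:" in YAML: its name, and indented under it one key for each argument. arm_command: Moves the arm, as the interface text tells. Its arguments: {"type":"object","properties":{"gripper":{"type":"array"},"dp":{"type":"array"},"twist":{"type":"array"}},"required":["gripper","dp","twist"]}

```bash
mkdir -p pics; ls
python3 - <<'E'
from plant import *
import cv2
for n in ("scene","top"):
    im=capture(n); cv2.imwrite(f"pics/{n}0.png",im[:,:,::-1]); c=get_calibration(n); print(n,c)
print(get_calibration("wrist")); o=get_obs(); print(o)
E
```

```text
pics
scene {'mtx': array([[435.77835076,   0.        , 326.26811289],
       [  0.        , 435.77835076, 198.8912764 ],
       [  0.        ,   0.        ,   1.        ]]), 'position': array([-157.56203235, -996.87683513,  693.39042342]), 'attitude': array([-2.03114861,  0.0276445 , -0.65900136])}
top {'mtx': array([[367.25798131,   0.        , 321.9393997 ],
       [  0.        , 367.25798131, 197.60427333],
       [  0.        ,   0.        ,   1.        ]]), 'position': array([ 457.65441186,   22.54217853, 1140.98550827]), 'attitude': array([-3.00273351, -0.02386135, -1.57450516])}
{'mtx': array([[309.70691629,   0.        , 313.82225087],
       [  0.        , 309.70691629, 197.79094713],
       [  0.        ,   0.        ,   1.        ]]), 'mount': array([[ 4.11913099e-04, -9.68732085e-01, -2.48108803e-01,
         6.74654308e+01],
       [ 9.99999788e-01,  2.73791499e-04,  5.91201922e-04,
         4.97016688e-01],
       [-5.04786190e-04, -2.48108994e-01,  9.68731992e-01,
        -1.57933016e+02],
       [ 0.00000000e+00,  0.00000000e+00,  0.00000000e+00,
         1.00000000e+00]])}
{'time': 0.1, 'joint_positions': array([ 1.18402979e+00,  3.42639119e-01,  1.52488436e+00, -9.62585404e-06,
        1.27541262e+00, -1.45985283e-01]), 'dq': array([-0.00087028, -0.00132276, -0.00291805, -0.00185981,  0.00091528,
       -0.00015468]), 'tau': array([ 2.10968596e-03, -4.31990504e+01, -2.44698966e+01,  7.19085149e-02,
        5.25523850e-02, -2.07569190e-05]), 'tool_pos': array([125.03237259, 509.53313128, 226.13465504]), 'tcp_rot': array([-3.14026216e+00, -1.86319726e-04,  2.90081408e+00]), 'contact_force': array([-0.61132529,  0.51532038, -0.63135033]), 'moment': array([-0.04139675,  0.01357469, -0.05875512]), 'finger_force': 0.0, 'grip_width': 92.2015397662939}
```

View pics/scene0.png

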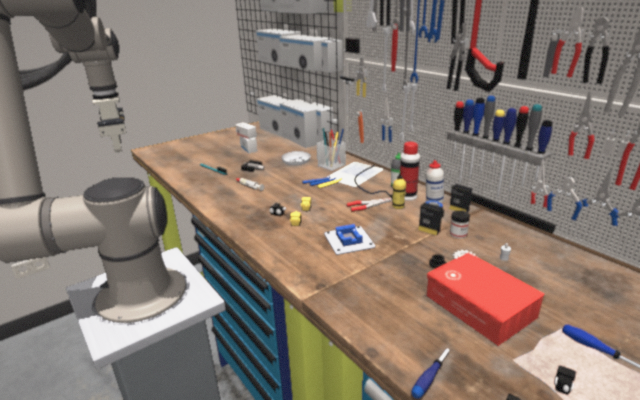

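View pics/top0.png

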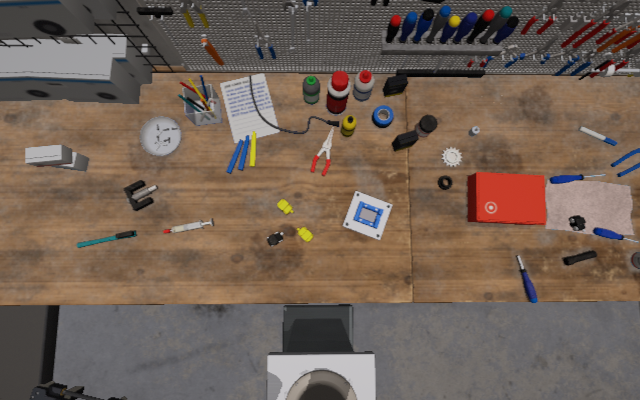

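The scene view shows the arm, fixture (348,238), black caliper (278,210) and yellow look-alikes. In the top view, these could be taken for the caliper: black at (275,239) on bare bench, yellow at (285,207) and (305,234), black at (577,222) on the rag. I choose (275,239). The fixture is at (368,215).

```bash
cat > h.py <<'E'
import numpy as np, cv2
from scipy.spatial.transform import Rotation as R
from plant import *
def ray(n,uv,o=None):
    c=get_calibration(n);K=c["mtx"];uv=np.atleast_2d(np.array(uv,float))
    x=(uv-K[:2,2])/np.array([K[0,0],K[1,1]])
    if n=="wrist":
        r=np.linalg.norm(x,axis=1,keepdims=True)+1e-12
        d=np.hstack([np.sin(r)*x/r,np.cos(r)]); M=c["mount"]
        Rt=R.from_euler("xyz",o["tcp_rot"]).as_matrix()
        return o["tool_pos"]+Rt@M[:3,3], d@(Rt@M[:3,:3]).T
    d=np.hstack([x,np.ones((len(x),1))])
    return c["position"], d@R.from_euler("xyz",c["attitude"]).as_matrix().T
def at(n,uv,z,o=None):
    p,d=ray(n,uv,o); z=np.broadcast_to(z,len(d)); return p+d*((z-p[2])/d[:,2])[:,None]
E
python3 - <<'E'
from h import *
im=cv2.imread("pics/top0.png")
a=cv2.resize(im[190:260,255:325],(560,560),interpolation=cv2.INTER_CUBIC)[:, :]
cv2.imwrite("pics/c1.png",np.hstack([a[:, :400],cv2.resize(im[185:245,338:398],(400,400),interpolation=cv2.INTER_CUBIC)[:, :].copy() if 0 else cv2.copyMakeBorder(cv2.resize(im[185:245,338:398],(400,400),interpolation=cv2.INTER_CUBIC),0,160,0,0,0)]))
print(np.round(at("top",[[275,239],[368,215],[305,234],[285,207]],[30,20,30,30])))
E
```

```text
[[ 488.  137.   30.]
 [ 560. -146.   20.]
 [ 502.   47.   30.]
 [ 584.  108.   30.]]
```

View pics/c1.png

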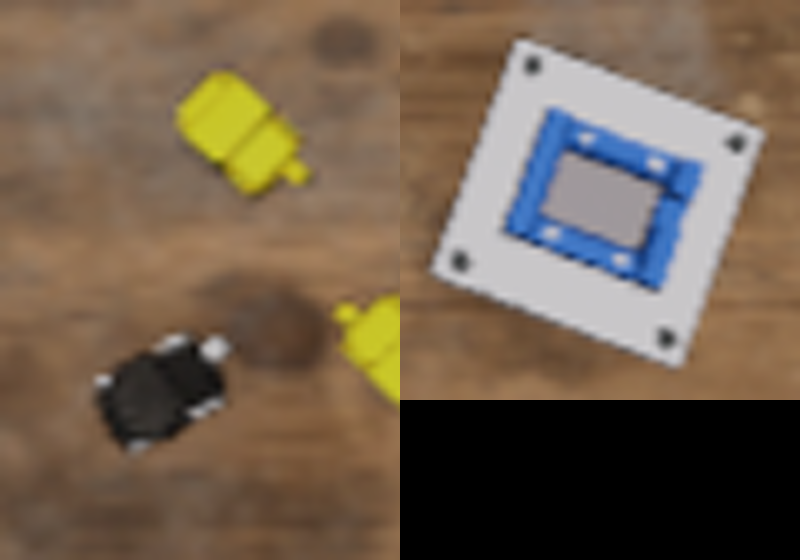

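The crop confirms the choice. The black caliper's silver fitting is at crop (215,348), its yaw is about 28°, and it sits clear of the yellow ones. The fixture slot is on the image right (-y), and its yaw is about -20°.

Emit:
arm_command:
  gripper: [60,60,60,60,60]
  dp:
    - [0,0,0]
    - [0,0,0]
    - [0,0,0]
    - [0,0,0]
    - [0,0,0]
  twist: [0.96,0.96,0.96,0.96,0.96]

```text
time: 0.72
tool_pos: [125.1, 509.6, 226.3]
tcp_rot: [-3.141, 0.0, 2.479]
contact_force: [-0.5, 0.8, 0.8]
grip_width: 60.1
finger_force: 0.0
```

Emit:
arm_command:
  gripper: [60,60,60,60,60]
  dp:
    - [0,0,0]
    - [0,0,0]
    - [0,0,0]
    - [0,0,0]
    - [0,0,0]
  twist: [0.96,0.96,0.96,0.96,0.96]

```text
time: 1.35
tool_pos: [125.1, 509.6, 226.3]
tcp_rot: [-3.141, 0.001, 2.06]
contact_force: [-0.6, -0.2, -0.1]
grip_width: 60.1
finger_force: 0.0
```

Emit:
arm_command:
  gripper: [60,60,60,60,60]
  dp:
    - [-1,0.29,0.19]
    - [-1,0.29,0.19]
    - [-1,0.29,0.19]
    - [-1,0.29,0.19]
    - [-1,0.29,0.19]
  twist: [0,0,0,0,0]

```text
time: 1.98
tool_pos: [216.6, 416.0, 202.6]
tcp_rot: [-3.141, 0.0, 2.063]
contact_force: [0.1, 0.6, 0.1]
grip_width: 60.5
finger_force: 0.0
```

Emit:
arm_command:
  gripper: [60,60,60,60,60]
  dp:
    - [-1,0.29,0.19]
    - [-1,0.29,0.19]
    - [-1,0.29,0.19]
    - [-1,0.29,0.19]
    - [-1,0.29,0.19]
  twist: [0,0,0,0,0]

```text
time: 2.6
tool_pos: [307.6, 323.0, 178.8]
tcp_rot: [-3.141, 0.0, 2.063]
contact_force: [-0.1, -0.0, -0.5]
grip_width: 59.8
finger_force: 0.0
```

Emit:
arm_command:
  gripper: [60,60,60,60,60]
  dp:
    - [-1,0.29,0.19]
    - [-1,0.29,0.19]
    - [-1,0.29,0.19]
    - [-1,0.29,0.19]
    - [-1,0.29,0.19]
  twist: [0,0,0,0,0]

```text
time: 3.22
tool_pos: [398.6, 230.1, 155.0]
tcp_rot: [-3.141, -0.0, 2.063]
contact_force: [-0.0, 0.2, 0.6]
grip_width: 59.6
finger_force: 0.0
```

Emit:
arm_command:
  gripper: [60,60,60,60,60]
  dp:
    - [-1,0.29,0.19]
    - [-1,0.29,0.19]
    - [-1,0.29,0.19]
    - [-1,0.29,0.19]
    - [-1,0.29,0.19]
  twist: [0,0,0,0,0]

```text
time: 3.85
tool_pos: [489.6, 137.1, 131.2]
tcp_rot: [-3.141, -0.0, 2.063]
contact_force: [-0.0, 0.3, 0.0]
grip_width: 59.6
finger_force: 0.0
```

Run:
```python
from h import *
import json
o=get_obs(); im=capture("wrist")[:,:,::-1]; cv2.imwrite("pics/w1.png",im)
json.dump({k:np.array(o[k]).tolist() for k in("tool_pos","tcp_rot")},open("w1.json","w"))
cv2.imwrite("pics/w1c.png",cv2.resize(im[130:330,210:430],(770,700),interpolation=cv2.INTER_CUBIC)[:600])
```

```text
(no output)
```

View pics/w1c.png

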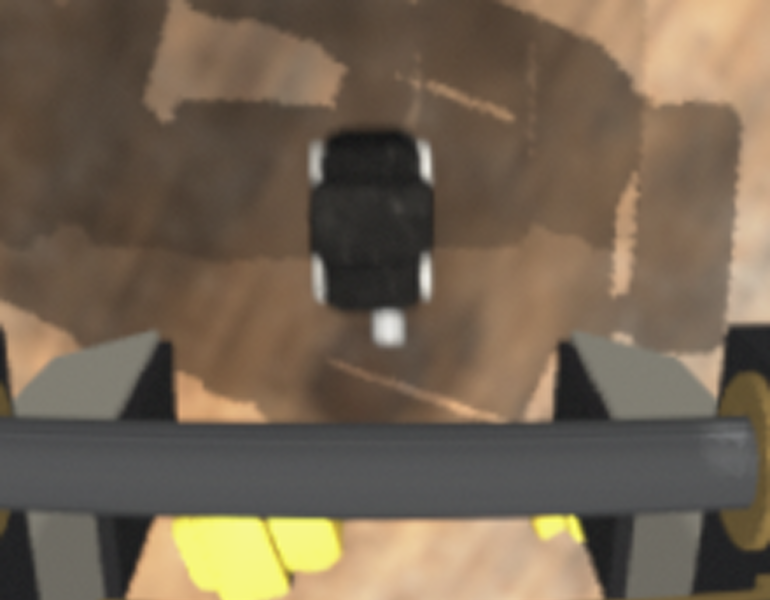

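The close crop shows the black caliper almost square to the fingers. Its upper block spans crop (311–433, 182–257) and the silver fitting's end is at (389,346), so its -y end is toward the gripper.

Run:
```python
from h import *
import json
o={k:np.array(v) for k,v in json.load(open("w1.json")).items()}
f=lambda p:np.array(p)/3.5+[210,130]-.35
P=at("wrist",f([[312,182],[432,182],[433,258],[311,256]]),36,o)
print(P.round(1)); print(np.linalg.norm(P[0]-P[1]),np.linalg.norm(P[1]-P[2]))
E1=P[1]-P[0]+P[2]-P[3]; E2=P[0]-P[3]+P[1]-P[2]
h=at("wrist",f([[389,346]]),20,o)[0]; 
for X in (E1,E2): print(np.degrees(np.arctan2(X[1],X[0])))
b=P.mean(0); print("block",b,"hose",h, np.degrees(np.arctan2(*(b-h)[[1,0]])))
Rt=R.from_euler("xyz",o["tcp_rot"]).as_matrix(); print("tool-frame offset of block",Rt.T@(b-o["tool_pos"]), "hose rel block", Rt.T@(h-b))
print("top-cam check", at("top",[[275,239]],34))
```

```text
[[470.3 145.6  36. ]
 [495.5 159.2  36. ]
 [504.8 142.9  36. ]
 [478.5 129.3  36. ]]
28.604535920618982 18.791026820239427
27.738135423356486
118.32956389484346
block [487.26907816 144.23527275  36.        ] hose [509.33766951 112.95375926  20.        ] 125.20233711409881
tool-frame offset of block [ 7.36955554  1.41744532 95.23870051] hose rel block [-38.00299822   4.67677727  15.98298129]
top-cam check [[487.46768105 136.31172127  34.        ]]
```

Emit:
arm_command:
  gripper: [60,60,60,60,60]
  dp:
    - [0.1,0.02,0.7]
    - [0.1,0.02,0.8]
    - [0.1,0.02,0.8]
    - [0,0,0.8]
    - [0,0,0.7]
  twist: [0,0,0,0,0]

```text
time: 4.53
tool_pos: [486.4, 145.3, 35.8]
tcp_rot: [-3.141, -0.001, 2.063]
contact_force: [0.1, -0.5, 0.1]
grip_width: 60.1
finger_force: 0.0
```

Emit:
arm_command:
  gripper: [60,60,60,60,60]
  dp:
    - [0,0,0.3]
    - [0,0,0.3]
    - [0,0,0.17]
    - [0,0,0]
    - [0,0,0]
  twist: [0,0,0,0,0]

```text
time: 5.15
tool_pos: [487.3, 145.1, 17.8]
tcp_rot: [3.141, 0.0, 2.063]
contact_force: [0.2, -0.1, -0.4]
grip_width: 60.0
finger_force: 0.0
```

Run:
```python
from h import *
o=get_obs(); print(o["tool_pos"],o["tcp_rot"]); im=capture("wrist")[:,:,::-1]
cv2.imwrite("pics/w2c.png",cv2.resize(im[130:330,210:430],(660,600),interpolation=cv2.INTER_CUBIC))
```

```text
[487.3091609  145.12421023  17.8411276 ] [3.14088835e+00 1.96516170e-04 2.06303167e+00]
```

View pics/w2c.png

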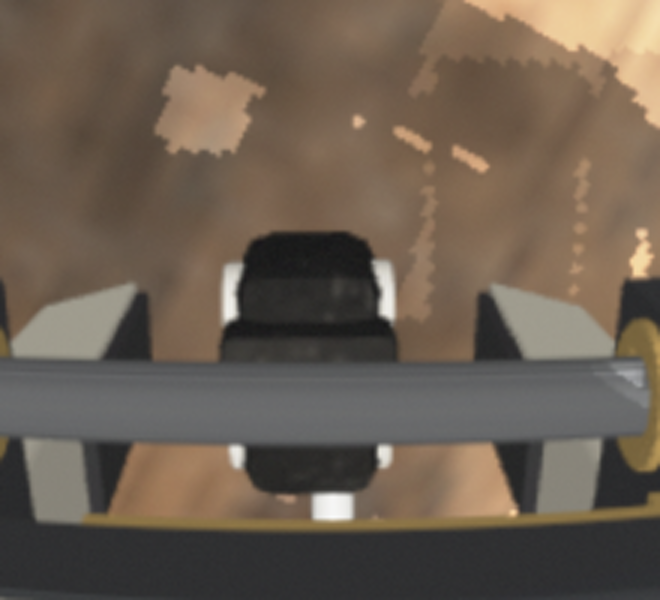

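The view shows the block central between the open fingers (crop 222–397) and nothing else in reach. I close the fingers now.

Emit:
arm_command:
  gripper: [20,20,20,20,20]
  dp:
    - [0,0,0]
    - [0,0,0]
    - [0,0,0]
    - [0,0,0]
    - [0,0,0]
  twist: [0,0,0,0,0]

```text
time: 5.82
tool_pos: [487.0, 145.1, 17.5]
tcp_rot: [-3.142, -0.0, 2.063]
contact_force: [-0.7, -0.5, 1.4]
grip_width: 30.1
finger_force: 29.9
```

Emit:
arm_command:
  gripper: [20,20,20,20,20]
  dp:
    - [0,0,0]
    - [0,0,-0.3]
    - [0,0,-0.6]
    - [0,0,-0.8]
    - [0,0,-0.8]
  twist: [0,0,0,0,0]

```text
time: 6.45
tool_pos: [487.2, 145.1, 81.6]
tcp_rot: [3.141, 0.0, 2.063]
contact_force: [-0.4, -0.3, -0.9]
grip_width: 29.9
finger_force: 29.9
```

Emit:
arm_command:
  gripper: [20,20,20,20,20]
  dp:
    - [0,0,-0.25]
    - [0,0,-0.25]
    - [0,0,-0.25]
    - [0,0,-0.25]
    - [0,0,-0.25]
  twist: [0.96,0.96,0.96,0.96,0.96]

```text
time: 7.08
tool_pos: [487.2, 145.1, 112.5]
tcp_rot: [3.14, -0.0, 1.641]
contact_force: [-0.0, 0.6, -0.8]
grip_width: 30.1
finger_force: 29.9
```

Emit:
arm_command:
  gripper: [20,20,20,20,20]
  dp:
    - [0,0,-0.25]
    - [0,0,-0.25]
    - [0,0,-0.25]
    - [0,0,-0.25]
    - [0,0,-0.25]
  twist: [0.96,0.96,0.96,0.96,0.96]

```text
time: 7.7
tool_pos: [487.1, 145.1, 143.8]
tcp_rot: [3.141, -0.001, 1.223]
contact_force: [-0.5, 0.5, -0.7]
grip_width: 29.9
finger_force: 29.9
```

Emit:
arm_command:
  gripper: [20,20,20,20,20]
  dp:
    - [-0.5,0.25,0]
    - [-0.9,0.45,0]
    - [-0.9,0.45,0]
    - [-0.9,0.45,0]
    - [-0.9,0.45,0]
  twist: [0,0,0,0,0]

```text
time: 8.32
tool_pos: [500.4, 29.6, 142.7]
tcp_rot: [3.141, 0.0, 1.227]
contact_force: [0.3, -0.4, -1.1]
grip_width: 30.0
finger_force: 29.9
```

Emit:
arm_command:
  gripper: [20,20,20,20,20]
  dp:
    - [-0.9,0.5,0]
    - [-0.9,0.5,0]
    - [-0.9,0.5,0]
    - [-0.9,0.5,0]
    - [-0.9,0.5,0]
  twist: [0,0,0,0,0]

```text
time: 8.95
tool_pos: [520.9, -97.4, 142.7]
tcp_rot: [-3.142, 0.0, 1.227]
contact_force: [-0.6, -0.3, -1.4]
grip_width: 30.3
finger_force: 29.9
```

Emit:
arm_command:
  gripper: [20,20,20,20,20]
  dp:
    - [-0.9,0.5,0]
    - [-0.9,0.5,0]
    - [-0.9,0.5,0]
    - [-0.9,0.5,0]
    - [-0.5,0.2,0]
  twist: [0,0,0,0,0]

```text
time: 9.57
tool_pos: [538.2, -212.6, 142.4]
tcp_rot: [3.141, 0.0, 1.225]
contact_force: [-0.5, 0.3, -1.0]
grip_width: 30.2
finger_force: 29.9
```

Emit:
arm_command:
  gripper: [20,20,20,20,20]
  dp:
    - [0,0,0]
    - [0,0,0]
    - [0,0,0]
    - [0,0,0]
    - [0,0,0]
  twist: [0,0,0,0,0]

```text
time: 10.2
tool_pos: [538.4, -210.4, 142.5]
tcp_rot: [3.142, -0.0, 1.226]
contact_force: [0.8, 0.1, -0.9]
grip_width: 29.7
finger_force: 29.9
```

Run:
```python
from h import *
import json
o=get_obs(); im=capture("wrist")[:,:,::-1]; cv2.imwrite("pics/w3.png",im); print(o["tool_pos"],o["tcp_rot"])
json.dump({k:np.array(o[k]).tolist() for k in("tool_pos","tcp_rot")},open("w3.json","w"))
cv2.imwrite("pics/w3c.png",cv2.resize(im[90:330,200:440],(600,600),interpolation=cv2.INTER_CUBIC))
```

```text
[ 538.36184979 -210.43900766  142.50542484] [ 3.14154699e+00 -1.31994755e-04  1.22580041e+00]
```

View pics/w3c.png

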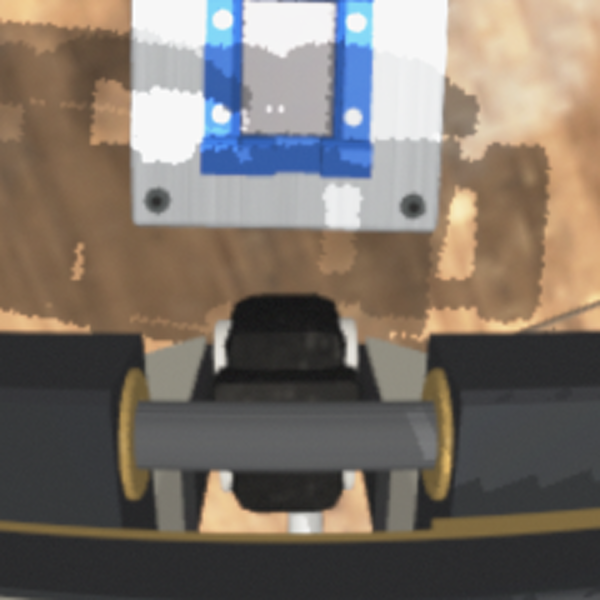

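The fixture's -y half fills the crop's upper part: plate bottom corners at (133,222) and (435,230), nest end wall at rows 137–177. The held caliper is below it. I need the upper half too.

Run:
```python
import cv2
im=cv2.imread("pics/w3.png")
cv2.imwrite("pics/w3d.png",cv2.resize(im[35:185,245:395],(600,600),interpolation=cv2.INTER_CUBIC))
```

```text
(no output)
```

View pics/w3d.png

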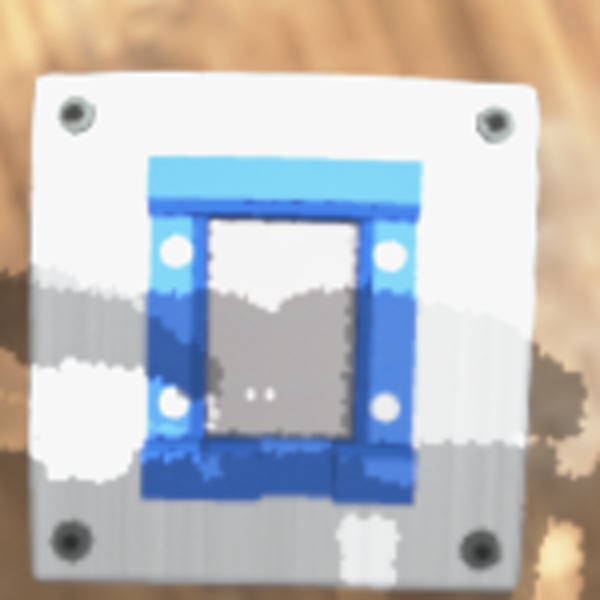

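The whole fixture is visible. Plate corners are at (38,76), (537,88), (518,590) and (33,579), pocket floor corners near (207,220), (358,222), (352,437) and (204,436), and the slot is at the bottom.

Run:
```python
from h import *
import json
o={k:np.array(v) for k,v in json.load(open("w3.json")).items()}
f=lambda p:np.array(p)/4+[245,35]-.375
Rt=R.from_euler("xyz",o["tcp_rot"]).as_matrix()
for nm,pts,z in (("plate",[[38,76],[537,88],[518,590],[33,579]],8),("screws",[[76,115],[495,124],[480,549],[72,541]],10),("floor",[[207,220],[358,222],[352,437],[204,436]],10),("nest",[[150,157],[422,162],[414,503],[141,496]],32),("sidetops",[[177,250],[390,256],[385,407],[174,402]],24)):
    P=at("wrist",f(pts),z,o); n=np.linalg.norm
    ex=P[1]-P[0]+P[2]-P[3]; ey=P[0]-P[3]+P[1]-P[2]
    d=lambda v:np.degrees(np.arctan2(v[1],v[0]))
    print(nm,"c",P.mean(0).round(1),"w",[n(P[1]-P[0]).round(1),n(P[2]-P[3]).round(1)],"l",[n(P[0]-P[3]).round(1),n(P[1]-P[2]).round(1)],"ang",[d(ex).round(2),(d(ey)-90).round(2)],"tool",(Rt.T@(P.mean(0)-o["tool_pos"])).round(1))
print(np.degrees(o["tcp_rot"][2])-90, "top cam:",at("top",[[338+366*0+ (515)*0,0]],8)[0]*0, at("top",[[338+(515-400)*.15,185+38*.15],[338+(765-400)*.15,185+132*.15],[338+(682-400)*.15,185+367*.15],[338+(430-400)*.15,185+270*.15]],8).mean(0))
```

```text
plate c [ 562.1 -144.4    8. ] w [np.float64(117.9), np.float64(118.2)] l [np.float64(121.9), np.float64(122.0)] ang [np.float64(-21.06), np.float64(-21.08)] tool [ 70.1   0.  134.5]
screws c [ 561.9 -144.5   10. ] w [np.float64(97.7), np.float64(97.7)] l [np.float64(101.8), np.float64(101.7)] ang [np.float64(-20.9), np.float64(-21.0)] tool [ 70.   -0.2 132.5]
floor c [ 561.8 -144.3   10. ] w [np.float64(34.9), np.float64(34.7)] l [np.float64(50.8), np.float64(50.6)] ang [np.float64(-20.29), np.float64(-20.92)] tool [ 70.1  -0.3 132.5]
nest c [ 562.  -144.6   32. ] w [np.float64(58.3), np.float64(59.7)] l [np.float64(74.2), np.float64(74.7)] ang [np.float64(-20.98), np.float64(-21.14)] tool [ 7.000e+01 -1.000e-01  1.105e+02]
sidetops c [ 562.  -144.5   24. ] w [np.float64(47.0), np.float64(47.0)] l [np.float64(34.0), np.float64(33.9)] ang [np.float64(-21.21), np.float64(-21.22)] tool [ 7.010e+01 -1.000e-01  1.185e+02]
-19.766809952253766 top cam: [ 0. -0.  0.] [ 560.95779768 -147.03617882    8.        ]
```

Run:
```python
from h import *
import json
o={k:np.array(v) for k,v in json.load(open("w3.json")).items()}
f=lambda p:np.array(p)/2.5+[200,90]-.3
Rt=R.from_euler("xyz",o["tcp_rot"]).as_matrix()
zt=o["tool_pos"][2]+18.5
for nm,p,z in (("block back edge",[[216,380],[358,380]],zt),("lower-body back top edge? row 333",[[228,334],[342,334]],zt-9),("hose",[[290,515],[322,515]],zt-16)):
    print(nm,((at("wrist",f(p),z,o)-o["tool_pos"])@Rt).round(1))
im=cv2.imread("pics/w3.png"); cv2.imwrite("pics/w4.png",cv2.resize(im[200:310,270:360],(540,600),interpolation=cv2.INTER_CUBIC)[:, :])
```

```text
block back edge [[  9.  -14.6 -18.5]
 [  9.   13.  -18.5]]
lower-body back top edge? row 333 [[ 15.5 -12.8  -9.5]
 [ 15.5  10.4  -9.5]]
hose [[-32.1  -0.   -2.5]
 [-32.1   7.5  -2.5]]
```

View pics/w4.png

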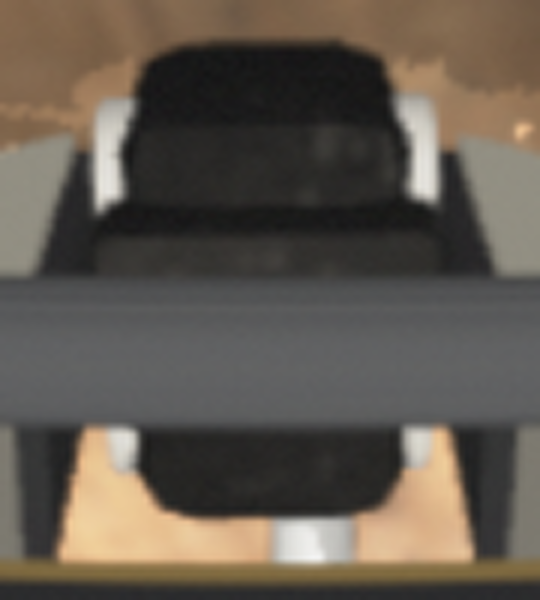

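Run:
```python
from h import *
import json
for i in range(2): print(get_calibration("wrist"))
o={k:np.array(v) for k,v in json.load(open("w3.json")).items()}
p,d=ray("wrist",[[286.1,241.7]],o); Rt=R.from_euler("xyz",o["tcp_rot"]).as_matrix()
print(Rt, Rt.T@(p-o["tool_pos"]), d@Rt)
```

```text
{'mtx': array([[309.70691629,   0.        , 313.82225087],
       [  0.        , 309.70691629, 197.79094713],
       [  0.        ,   0.        ,   1.        ]]), 'mount': array([[ 4.11866419e-04, -9.68876557e-01, -2.47544033e-01,
         6.67396398e+01],
       [ 9.99999915e-01,  3.94130162e-04,  1.21202312e-04,
        -1.15072949e+00],
       [-1.98655083e-05, -2.47544062e-01,  9.68876637e-01,
        -1.57932582e+02],
       [ 0.00000000e+00,  0.00000000e+00,  0.00000000e+00,
         1.00000000e+00]])}
{'mtx': array([[309.70691629,   0.        , 313.82225087],
       [  0.        , 309.70691629, 197.79094713],
       [  0.        ,   0.        ,   1.        ]]), 'mount': array([[ 4.11866419e-04, -9.68876557e-01, -2.47544033e-01,
         6.67396398e+01],
       [ 9.99999915e-01,  3.94130162e-04,  1.21202312e-04,
        -1.15072949e+00],
       [-1.98655083e-05, -2.47544062e-01,  9.68876637e-01,
        -1.57932582e+02],
       [ 0.00000000e+00,  0.00000000e+00,  0.00000000e+00,
         1.00000000e+00]])}
[[ 3.38192831e-01  9.41076831e-01  8.76092471e-05]
 [ 9.41076826e-01 -3.38192839e-01  1.08775322e-04]
 [ 1.31994755e-04  4.56599982e-05 -9.99999990e-01]] [  66.73963977   -1.15072949 -157.93258223] [[-0.38083018 -0.0889173   0.92035976]]
```

Emit:
arm_command:
  gripper: [20,20,20,20,20]
  dp:
    - [0,0,0]
    - [0.8,-0.01,0]
    - [0.9,-0.01,0]
    - [0.8,-0.01,0]
    - [0.525,-0.005,0]
  twist: [0.25,0,0,0,0]

```text
time: 10.88
tool_pos: [565.1, -138.2, 142.5]
tcp_rot: [3.142, -0.0, 1.205]
contact_force: [-0.5, 0.1, -0.9]
grip_width: 30.0
finger_force: 29.9
```

Emit:
arm_command:
  gripper: [20,20,20,20,20]
  dp:
    - [0,0,0.8]
    - [0,0,0.9]
    - [0,0,0.8]
    - [0,0,0.6]
    - [0,0,0]
  twist: [0,0,0,0,0]

```text
time: 11.5
tool_pos: [564.1, -139.5, 63.9]
tcp_rot: [-3.139, -0.0, 1.204]
contact_force: [0.3, -0.2, -0.9]
grip_width: 30.0
finger_force: 29.9
```

Run:
```python
from h import *
o=get_obs(); print(o["tool_pos"],o["tcp_rot"],o["contact_force"]); im=capture("wrist")[:,:,::-1]
a=o["tcp_rot"][2]; x=np.array([np.cos(a),np.sin(a)]);y=np.array([x[1],-x[0]])
o3=np.array([538.36,-210.44]); a3=1.2258; X=np.array([np.cos(a3),np.sin(a3)]);Y=np.array([X[1],-X[0]])
F=o3+70.05*X+.65*Y; e=F-o["tool_pos"][:2]; print("remaining tool x,y",e@x+5.55,e@y, np.degrees(a)-90)
cv2.imwrite("pics/w5.png",cv2.resize(im[110:310,230:400],(510,600),interpolation=cv2.INTER_CUBIC))
```

```text
[ 564.07964526 -139.49099568   63.91600221] [-3.13929905e+00 -6.44371180e-05  1.20356892e+00] [ 0.2875996  -0.1911129  -0.90304072]
remaining tool x,y 0.1444621507303161 0.5606130820876138 -21.040580577645443
```

View pics/w5.png

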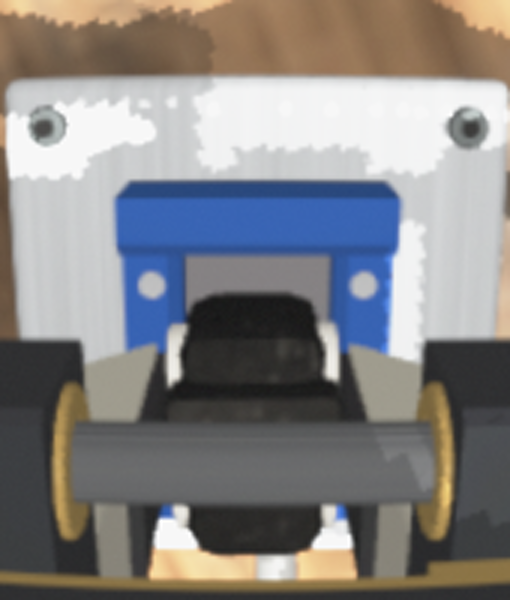

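The block centre is at crop column 254.5 and the fixture's centre is at 257.5–258. Depth-corrected, that leaves about 0.6 mm to go in tool +y; angles and slot side agree.

Emit:
arm_command:
  gripper: [20,20,20,20,20]
  dp:
    - [0,0.026,0]
    - [0,0,0.2]
    - [0,0,0.2]
    - [0,0,0.2]
    - [0,0,0.2]
  twist: [0,0,0,0,0]

```text
time: 12.18
tool_pos: [565.2, -140.1, 44.5]
tcp_rot: [-3.141, -0.0, 1.203]
contact_force: [0.2, -0.3, -1.0]
grip_width: 30.1
finger_force: 29.9
```

Emit:
arm_command:
  gripper: [20,20,20,20,20]
  dp:
    - [0,0,0.1]
    - [0,0,0.1]
    - [0,0,0.1]
    - [0,0,0.1]
    - [0,0,0]
  twist: [0,0,0,0,0]

```text
time: 12.8
tool_pos: [565.1, -140.1, 34.8]
tcp_rot: [-3.141, -0.0, 1.203]
contact_force: [0.8, 0.3, -1.6]
grip_width: 30.2
finger_force: 29.9
```

Emit:
arm_command:
  gripper: [20,20,20,20,20]
  dp:
    - [0,0,0.08]
    - [0,0,0.08]
    - [0,0,0.08]
    - [0,0,0]
    - [0,0,0]
  twist: [0,0,0,0,0]

```text
time: 13.42
tool_pos: [565.3, -140.1, 29.0]
tcp_rot: [3.142, -0.0, 1.203]
contact_force: [-0.4, 0.2, -1.4]
grip_width: 29.8
finger_force: 29.9
```

Emit:
arm_command:
  gripper: [20,20,20,20,20]
  dp:
    - [0,0,0.02]
    - [0,0,0.02]
    - [0,0,0.01]
    - [0,0,0]
    - [0,0,0]
  twist: [0,0,0,0,0]

```text
time: 14.05
tool_pos: [565.3, -140.1, 27.7]
tcp_rot: [3.142, -0.0, 1.203]
contact_force: [-0.6, -0.5, -1.5]
grip_width: 30.0
finger_force: 29.9
```

No contact yet; continue in small steps.

Emit:
arm_command:
  gripper: [20,20,20,20,20]
  dp:
    - [0,0,0.01]
    - [0,0,0.01]
    - [0,0,0]
    - [0,0,0]
    - [0,0,0]
  twist: [0,0,0,0,0]

```text
time: 14.68
tool_pos: [565.3, -140.2, 27.5]
tcp_rot: [3.141, -0.0, 1.203]
contact_force: [-2.0, 0.3, 4.5]
grip_width: 30.3
finger_force: 29.9
```

Emit:
arm_command:
  gripper: [20,20,20,20,20]
  dp:
    - [0,0,0.01]
    - [0,0,0.01]
    - [0,0,0]
    - [0,0,0]
    - [0,0,0]
  twist: [0,0,0,0,0]

```text
time: 15.3
tool_pos: [565.3, -140.2, 27.5]
tcp_rot: [3.141, -0.0, 1.204]
contact_force: [-2.8, 0.8, 9.2]
grip_width: 30.1
finger_force: 29.9
```

Floor contact came at exactly the expected height (27.5). Release and retreat.

Emit:
arm_command:
  gripper: [50,50,50,50,50]
  dp:
    - [0,0,0]
    - [0,0,0]
    - [0,0,0]
    - [0,0,0]
    - [0,0,0]
  twist: [0,0,0,0,0]

```text
time: 15.92
tool_pos: [565.3, -140.1, 26.6]
tcp_rot: [-3.142, -0.0, 1.203]
contact_force: [-0.4, -0.2, 0.1]
grip_width: 49.7
finger_force: 0.0
```

Emit:
arm_command:
  gripper: [50,50,50,50,50]
  dp:
    - [0,0,-0.2]
    - [0,0,-0.6]
    - [0,0,-0.8]
    - [0,0,-0.9]
    - [0,0,-0.9]
  twist: [0,0,0,0,0]

```text
time: 16.55
tool_pos: [565.5, -140.2, 113.7]
tcp_rot: [3.14, -0.0, 1.203]
contact_force: [0.8, -0.1, 0.3]
grip_width: 49.8
finger_force: 0.0
```

Emit:
arm_command:
  gripper: [50,50,50,50,50]
  dp:
    - [-0.6,0,-0.4]
    - [-0.9,0,0]
    - [-0.9,0,0]
    - [-0.4,0,0]
    - [0,0,0]
  twist: [0,0,0,0,0]

```text
time: 17.18
tool_pos: [539.7, -206.2, 121.7]
tcp_rot: [-3.141, -0.0, 1.202]
contact_force: [1.6, 0.5, -0.4]
grip_width: 50.1
finger_force: 0.0
```

Run:
```python
from h import *
im=capture("wrist")[:,:,::-1]
cv2.imwrite("pics/w6.png",cv2.resize(im[30:190,240:400],(600,600),interpolation=cv2.INTER_CUBIC))
```

```text
(no output)
```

View pics/w6.png

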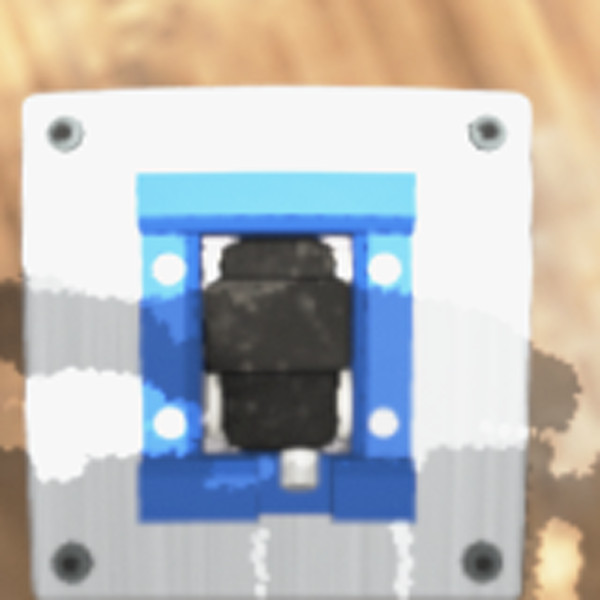

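The caliper sits square inside the pocket (block 205–352, 280–370), with its hose fitting at (299,470) in the slot. The gripper is clear of everything.

```bash
python3 -c "
from plant import *
print(close_job())"
```

```text
the job is handed in; nothing more can be done
None
```

The caliper is in the fixture pocket, fully down and square, with its hose fitting in the slot and the gripper released clear of it; the job was handed in at about 17 s of the 38 s allowed.

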